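Present the sample plate at the pointer

ROBOT

A 6-joint arm with a two-finger parallel gripper is mounted at the origin on the work surface. World frame = base frame: x ahead of the robot, y to its left, z up, the work surface at z = 0. Lengths are in m, angles in rad, forces in N, time in s.
With the tool pointing down it reaches from about 0.35 to 0.975 m from the base axis. Payload 17.4 kg.
Tool frame: the origin (TCP) lies on the centre line of the jaws, within the pads' length; the fingertips stand 25 mm ahead of it and the grasp point (between the pads) lies 6 mm ahead of it (arm.finger_overhang is the distance from the TCP to the fingertips, in m); x points along the fingers, z is the direction in which the jaws open and shut, and the axes are right-handed (so a half turn about x gives the same grasp; the last joint's range is limited). The gripper opens to 85 mm and grips with 20 to 120 N. Pads are 22 mm wide; open, the fingers measure 114 mm over their backs; the gripper's body (76 mm by 85 mm) begins 54 mm behind the grasp point. The pads swing forward as they close: fully open they stand 13 mm farther back than shut.
Start: joints at [-1.311, 0.116, 1.442, -0, 1.584, -0.038], TCP at [0.198, -0.645, 0.256] pointing down, gripper open.
Joint ranges: [-2.83, 2.83], [-0.83, 2.19], [0.07, 2.5], [-1.14, 4.28], [0.01, 3], [-2.97, 2.97]. Speed limits (rad/s): [1.89, 1.89, 2.22, 3.14, 3.14, 3.14].

INTERFACE

Orientations are given as a unit quaternion [x, y, z, w].
In Python, from station import arm gives the robot as it stands.
- The arm moves only by the tool servo_tool, never from a script. Its argument "plan" is a list that holds one entry, the list of rows, each a list of 7 numbers: the shift along the tool's x, y, z in cm, then the turn, a rotation vector about the tool's x, y, z in rad, then the finger opening in cm, from 0 to 8.54. A call has 1 to 5 rows; each row shifts and turns the commanded pose from where the row before left it, along the tool's axes as they then stand; what a row does not reach is not made up. A row lasts 1/8 s, in which the tool goes at most 62.5 mm and 10.7 degrees, less where a joint would pass 70% of its speed; a pose out of reach is approached as far as the arm can. A call is refused whole if a number of a shift passes 6.25 or a number of a turn 0.188, either way. A call with a gripper value outside its range is refused whole. The fingers move at their own pace and stop on an object; "force" is the grip in N (left out, the last holds). Time passes only in rows, so rows that do not move let the fingers close. It gives the time, the measured TCP pose, the force and the opening at its end, in the units of the state.
- arm.get_obs(): the state, without advancing time (a new reading comes with each control period).
- arm.grab_frame(name): name is "scene" or "side" or "wrist"; returns the picture (400x640x3 uint8, red, green, blue); there is no depth.
- arm.calibration(name): a dict with "intrinsics" (3x3 intrinsics, pixels), "R" (3x3) and "t" (3): a world point X has camera coordinates R X + t. Camera axes: x right, y down, z forward; pixel columns grow to the right and rows downward; lengths in m; the calibration is good to about 2 mm. A picture is of the moment at which its call begins: read the wrist's pose just before it. calibration takes no time and is no camera call; for the wrist camera it gives the pose at the moment of the call.
- arm.finish_job(): hands the job in, once; it reports no verdict.
The state is a dict: "clock": time; "joint_pos": joint angles; "joint_vel": joint speeds; "tau": joint torques, N m; "position": TCP position; "tool_rot": TCP orientation; "ft_force": force on the tool from outside, world axes, zero at the start; "ft_torque": the same for the moment, N m; "finger_gap": finger opening in m.
Only numpy, scipy, OpenCV 4.12 (cv2) and the standard library are available. Lean on these libraries where they do the work, as an engineer would, in place of code of your own. Each camera call takes 0.05 s, during which the arm holds its last target.

TASK

Open the loading station: lift its hinged lid all the way back until it rests on its stop. Then slide the metal plate inside straight out over the station's open end on the pointer's side, until the plate's leading edge is in line with the pointer, without letting the plate tip; more than half its weight then hangs over the edge, so finish while still holding it with the fingers, level on the deck at that mark. Leave the bottle, beaker and jar where they stand.

Things in the scene. Friction and masses are not known exactly. Their poses are not given: they have to be found in the camera images.
- station: Loading station, a fixed cream box 190 mm (its x, depth) x 280 mm (its y, length). Origin: centre of its underside on the bench. Its z is up; +x points to the hinge side (roughly away from the robot), -y points to the end where the plate comes out. Its deck (upper surface under the plate) is 60 mm above the bench; front and rear walls 10 mm thick (inner faces at x = -85 and +85 mm) rise to 110 mm; both ends (y = -140 and +140 mm) are open, without any sill.
- lid (a joint): Lid angle, rad: 0 shut, grows as the front edge swings up and back about the hinge; 1.75 is on its stop (about 10 degrees past upright). The hinge is free with a little damping: the lid falls shut if let go before upright, and falls gently back on its stop past upright. Lid: flat light grey panel 200 mm deep, 276 mm long, 6 mm thick, 0.3 kg, lying on the walls at 110 mm when shut.
- lid_hinge (a point): Middle of the hinge line, on the station at x = +95 mm, 110 mm above the bench. The hinge line runs along the station's y.
- lid_bar (a point): Middle of the lid's handle: a round steel bar, 10 mm thick, 100 mm long along the station's y, its centre 35 mm above the lid's upper face (41 mm above the hinge plane) and 170 mm from the hinge line towards the lid's front edge (30 mm in from that edge). Moves with the lid; upright, the bar is on the lid's far side, as the lid's top then faces away. A round bar: it can turn between the fingers.
- plate: Loose aluminium plate 100 mm (its x) x 240 mm (its y) x 10 mm thick, about 0.6 kg (varies), lying on the station's deck under the lid, its axes nearly along the station's. Origin: centre of its underside. It carries a fixed steel sample pot (56 mm across, 27 mm high, centred at y = -80 mm) near its leading (-y) end and a black grip block near its other end. Its balance point lies near y = -25 mm.
- plate_grip (a point): Middle of the top face of the plate's grip block: a block 24 mm wide along the plate's y, 40 mm along its x, 34 mm high above the plate's upper face (its top is 44 mm above the plate's underside), centred at y = +85 mm of the plate.
- plate_edge (a point): Middle of the plate's leading (-y) edge, at its upper face: y = -120 mm, 10 mm above the plate's underside.
- pointer: Fixed pointer stand: a dark round foot 56 mm across and a thin post 102 mm high, both centred at x = +65 mm, beside the plate's way on the far (+x) side, off the station's open -y end. A horizontal needle 5 mm thick, 85 mm above the bench, points along its -x, across the plate's way. Turned as the station. Origin: on the bench under the needle's tip.
- pointer_tip (a point): Tip of the needle, 85 mm above the bench. It stays beside the plate: the mark is the line through this tip along the station's x; the plate's leading edge must come to that line. It lies 112 to 150 mm beyond the station's open end.
- bottle: Bystander: amber bottle, 60 mm across, 130 mm high, origin at its underside.
- beaker: Bystander: white open beaker, 70 mm across, 80 mm high, origin at its underside.
- jar: Bystander: white jar with a black cap, 64 mm across, 75 mm high, origin at its underside.
Not all that is in view belongs to the job. Leave any blue look-alike of the pointer alone.

How it is judged:
By the outcome, as a careful person would: the job done as asked, in the order asked, and still so for the second after the job is handed in, while the arm keeps its last pose, push and grip.
It also fails if it takes over 59 s, if anything falls off the work surface, if the arm or the gripper's body presses on something with over 40 N, if the wrist force passes 120 N, or if a joint passes its speed limit or range.

## Working session

There is one attempt and no reset: what is moved stays moved. The work goes in short steps, Python scripts to look and compute and a tool call to move; the robot and the scene stay as the last step left them, time stands still between calls to the robot, and variables do not carry over. Pictures are saved under pics/ and viewed, and the job is handed in when it is done.

Besides the shell and the picture viewer there is one more tool, called after "Request:" by a JSON object that holds its "op" and its "data", one argument or row to a line. servo_tool: Moves the arm, as the interface text tells. Its arguments: {"type":"object","properties":{"plan":{"type":"array","items":{"type":"array","items":{"type":"array","items":{"type":"number"}}}},"force":{"type":"number"}},"required":["plan"]}

```bash
mkdir -p pics; ls; python3 - <<'E'
from station import arm
import cv2
print(arm.get_obs())
for n in("scene","side","wrist"):
    c=arm.calibration(n);print(n,c)
    cv2.imwrite(f"pics/{n}0.png",arm.grab_frame(n)[:,:,::-1])
E
```

```text
pics
{'clock': 0.0, 'joint_pos': array([-1.31079853e+00,  1.16486337e-01,  1.44226033e+00, -3.17312884e-05,
        1.58398880e+00, -3.78192256e-02]), 'joint_vel': array([-2.57324780e-05, -2.92303627e-04,  1.01809599e-03,  7.76152227e-05,
        6.72861117e-04, -5.46692322e-04]), 'tau': array([-1.87600221e-03, -7.31991220e+01, -6.32491350e+01, -1.95594384e-04,
        6.31461371e-03,  1.41388801e-05]), 'position': array([ 0.19799851, -0.64514279,  0.25556498]), 'tool_rot': array([ 0.42053095,  0.56896865, -0.42004393,  0.56832341]), 'ft_force': array([-0.48656718, -0.1746043 ,  1.08281222]), 'ft_torque': array([ 0.02647107, -0.01027981,  0.0172254 ]), 'finger_gap': 0.08526742780760604}
scene {'intrinsics': array([[369.67268078,   0.        , 318.97573861],
       [  0.        , 369.67268078, 197.05016965],
       [  0.        ,   0.        ,   1.        ]]), 'R': array([[-0.14829533,  0.98893462, -0.00410091],
       [ 0.55807227,  0.08026068, -0.82590166],
       [-0.81643361, -0.12476596, -0.56379927]]), 't': array([ 0.10505623, -0.21704157,  1.48965811])}
side {'intrinsics': array([[386.6535613 ,   0.        , 319.74561584],
       [  0.        , 386.6535613 , 202.66330863],
       [  0.        ,   0.        ,   1.        ]]), 'R': array([[-0.98928298, -0.14516465,  0.01569732],
       [-0.08640949,  0.49540579, -0.86435323],
       [ 0.11769699, -0.85644634, -0.50264012]]), 't': array([0.59798629, 0.16760688, 1.11505869])}
wrist {'intrinsics': array([[322.96039144,   0.        , 321.88808359],
       [  0.        , 322.96039144, 203.36501053],
       [  0.        ,   0.        ,   1.        ]]), 'R': array([[ 2.92580436e-01, -9.56240906e-01,  1.36302589e-04],
       [-9.19322904e-01, -2.81245428e-01,  2.75220652e-01],
       [-2.63138911e-01, -8.06494842e-02, -9.61381077e-01]]), 't': array([-0.67562091, -0.0355664 ,  0.37777059])}
```

View pics/scene0.png

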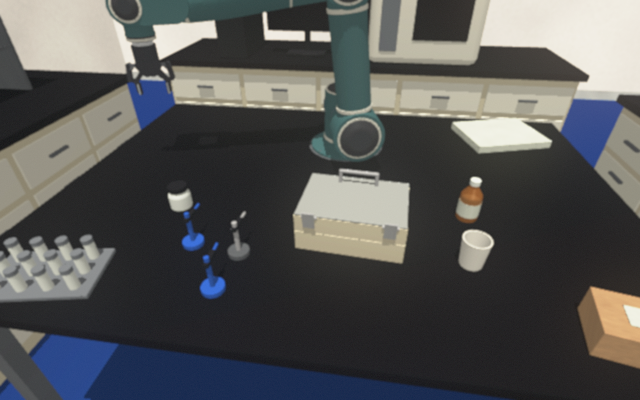

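View pics/side0.png

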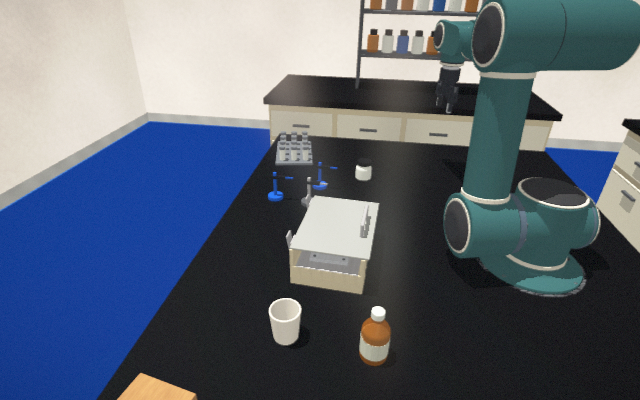

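View pics/wrist0.png

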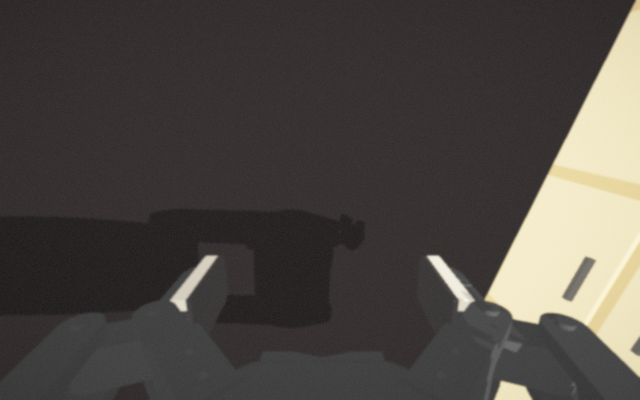

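The real pointer should be the grey stand (scene ~(238,250), side ~(308,195)). The blue ones at scene (193,240) and (212,288) are the look-alikes. I'll confirm this in enlarged crops.

```bash
python3 - <<'E'
import cv2
a=cv2.imread("pics/scene0.png");b=cv2.imread("pics/side0.png")
c=a[165:305,165:425];cv2.imwrite("pics/c1.png",cv2.resize(c,None,fx=3,fy=3,interpolation=cv2.INTER_CUBIC))
c=b[150:300,255:405];cv2.imwrite("pics/c2.png",cv2.resize(c,None,fx=4,fy=4,interpolation=cv2.INTER_CUBIC))
E
```

```text
(no output)
```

View pics/c1.png

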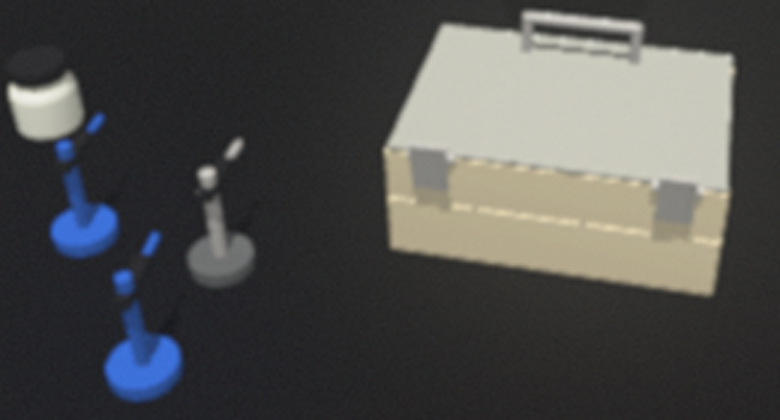

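View pics/c2.png

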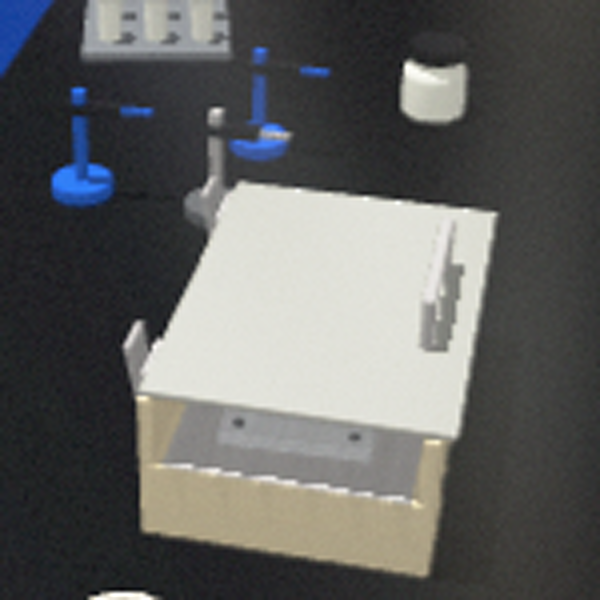

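The grey stand is the pointer: it is grey, has a thin needle, and is the nearest to the open end. Its tip is at scene ~(245,212) and side ~(327,184). Next I fit the station pose.

```bash
cat > h.py <<'E'
import numpy as np, cv2
from scipy.optimize import least_squares
from station import arm
C={n:arm.calibration(n) for n in("scene","side")}
def proj(c,X):
    p=(c["R"]@np.atleast_2d(X).T).T+c["t"]; q=(c["intrinsics"]@p.T).T
    return q[:,:2]/q[:,2:]
def st2w(p,X):
    X=np.atleast_2d(X);c,s=np.cos(p[2]),np.sin(p[2])
    return np.c_[p[0]+c*X[:,0]-s*X[:,1],p[1]+s*X[:,0]+c*X[:,1],X[:,2]]
def tri(obs):
    f=lambda X:np.concatenate([proj(c,X)[0]-p for c,p in obs])
    r=least_squares(f,[.6,0,.1]);return r.x,r.fun
E
python3 - <<'E'
from h import *
f=lambda l,s,ox,oy:(np.array(l,float)+.5)/s-.5+[ox,oy]
A=f([(444,24),(387,148),(730,190),(734,57),(390,248),(714,296)],3,165,165)
XA=np.array([(-105,-138,116),(95,-138,116),(95,138,116),(-105,138,116),(95,-140,0),(95,140,0)])/1000
B=f([(240,183),(498,213),(456,438),(143,393),(141,532),(431,577)],4,255,150)
XB=np.array([(95,-138,116),(-105,-138,116),(-105,138,116),(95,138,116),(95,140,0),(-95,140,0)])/1000
g=lambda p:np.r_[(proj(C["scene"],st2w(p,XA))-A).ravel(),(proj(C["side"],st2w(p,XB))-B).ravel()]
r=least_squares(g,[.7,0,0],loss='soft_l1');print(r.x,g(r.x).round(1).reshape(-1,2).tolist())
S=r.x
bar=st2w(S,[[-.075,0,.151],[-.075,-.05,.151],[-.075,.05,.151]]);print("bar",bar)
# bar measured scene ends crop (524,14),(641,26); side crop (452,222),(430,300)
print("bar pred",(proj(C["scene"],bar)-165)*3,(proj(C["side"],bar)-[255,150])*4)
t,res=tri([(C["scene"],f([(240,141)],3,165,165)[0]),(C["side"],f([(290,136)],4,255,150)[0])]);print("tip",t,res)
c,s=np.cos(S[2]),np.sin(S[2]);d=t[:2]-S[:2];print("tip st",c*d[0]+s*d[1],-s*d[0]+c*d[1])
E
```

```text
[ 0.55092951  0.07098075 -0.06687875] [[-0.3, -1.0], [0.2, -2.2], [-0.3, -1.5], [-0.1, -1.5], [0.3, -0.4], [-0.2, -0.7], [-1.1, -0.4], [-0.6, -0.2], [0.4, -0.1], [-1.8, -0.5], [-0.4, 0.7], [-1.0, 1.1]]
bar [[0.47609718 0.07599291 0.151     ]
 [0.47275573 0.02610469 0.151     ]
 [0.47943862 0.12588114 0.151     ]]
bar pred [[582.03305608  19.05599012]
 [527.62474286  13.32517915]
 [637.41809175  24.88967896]] [[436.64410481 261.09677233]
 [444.84231563 223.87963412]
 [427.74319084 301.50394806]]
tip [ 0.61218987 -0.21130809  0.08520436] [-0.1652301  -0.38415095 -0.26949173  0.47612562]
tip st 0.07998846220363902 -0.27756380606132386
```

```bash
python3 - <<'E'
from h import *
from scipy.spatial.transform import Rotation as Ro
o=arm.get_obs();R=Ro.from_quat(o["tool_rot"]).as_matrix();print(R.round(3))
c=arm.calibration("wrist");cam=-c["R"].T@c["t"];print("cam in tool",R.T@(cam-o["position"]))
print(np.degrees(np.arctan2(R[1,2],R[0,2])), arm.finger_overhang)
E
```

```text
[[-0.     0.956  0.293]
 [ 0.001  0.293 -0.956]
 [-1.     0.    -0.001]]
cam in tool [-0.11742917  0.06917645  0.00064122]
-72.93649414692405 0.025
```

```bash
cat >> h.py <<'E'
from scipy.spatial.transform import Rotation as Ro
S=np.array([0.55093,0.07098,-0.06688])
def Rt(yaw,tilt=0):
    """tool down, z at station x(+yaw), tilted by tilt about station +y (body leans to +x for tilt>0)"""
    z=np.array([np.cos(yaw),np.sin(yaw),0]);x=np.array([0,0,-1.]);y=np.cross(z,x)
    M=np.c_[x,y,z]
    ys=np.array([-np.sin(yaw),np.cos(yaw),0])
    return Ro.from_rotvec(tilt*ys)*Ro.from_matrix(M)
def plan(p1,R1,n,o=None):
    o=arm.get_obs() if o is None else o
    p=o["position"];R=Ro.from_quat(o["tool_rot"]);w=(R.inv()*R1).as_rotvec()/n
    d=(np.array(p1)-p)/n
    for i in range(n):
        print((R.inv().apply(d)*100).round(2).tolist(),w.round(3).tolist());R=R*Ro.from_rotvec(w)
E
python3 - <<'E'
from h import *
b=st2w(S,[[-.075,0,.151]])[0];b[2]=.151+.006+.07;print(b)
plan(b,Rt(S[2]),15)
E
```

```text
[0.47609767 0.07599226 0.227     ]
[0.2, 3.18, -4.05] [-0.08, -0.0, -0.0]
[0.19, 3.5, -3.78] [-0.08, -0.0, -0.0]
[0.19, 3.79, -3.49] [-0.08, -0.0, -0.0]
[0.19, 4.06, -3.17] [-0.08, -0.0, -0.0]
[0.19, 4.3, -2.84] [-0.08, -0.0, -0.0]
[0.19, 4.51, -2.48] [-0.08, -0.0, -0.0]
[0.19, 4.7, -2.11] [-0.08, -0.0, -0.0]
[0.19, 4.85, -1.73] [-0.08, -0.0, -0.0]
[0.19, 4.98, -1.33] [-0.08, -0.0, -0.0]
[0.19, 5.07, -0.93] [-0.08, -0.0, -0.0]
[0.19, 5.13, -0.52] [-0.08, -0.0, -0.0]
[0.19, 5.15, -0.11] [-0.08, -0.0, -0.0]
[0.19, 5.14, 0.31] [-0.08, -0.0, -0.0]
[0.19, 5.1, 0.72] [-0.08, -0.0, -0.0]
[0.19, 5.03, 1.13] [-0.08, -0.0, -0.0]
```

Request:
{"op": "servo_tool", "data": {
  "plan": [
    [[0,3.2,-4.0,-0.08,0,0,5],[0,3.5,-3.8,-0.08,0,0,5],[0,3.8,-3.5,-0.08,0,0,5],[0,4.1,-3.2,-0.08,0,0,5],[0,4.3,-2.8,-0.08,0,0,5]]
  ]
}}

```text
clock: 0.78
position: [0.2919, -0.4034, 0.2561]
tool_rot: [0.298, 0.641, -0.298, 0.641]
ft_force: [1.3, 0.4, 0.3]
finger_gap: 0.0504
```

Request:
{"op": "servo_tool", "data": {
  "plan": [
    [[0,4.5,-2.5,-0.08,0,0,5],[0,4.7,-2.1,-0.08,0,0,5],[0,4.9,-1.7,-0.08,0,0,5],[0,5.0,-1.3,-0.08,0,0,5],[0,5.1,-0.9,-0.08,0,0,5]]
  ]
}}

```text
clock: 1.4
position: [0.3865, -0.1631, 0.2563]
tool_rot: [0.165, 0.687, -0.165, 0.688]
ft_force: [0.1, -0.4, 0.4]
finger_gap: 0.05
```

Request:
{"op": "servo_tool", "data": {
  "plan": [
    [[0,5.1,-0.5,-0.08,0,0,5],[0,5.1,-0.1,-0.08,0,0,5],[0,5.1,0.3,-0.08,0,0,5],[0,0,0,0,0,0,5]]
  ]
}}

```text
clock: 1.9
position: [0.4427, -0.0193, 0.256]
tool_rot: [0.08, 0.703, -0.08, 0.702]
ft_force: [1.0, -0.2, 0.3]
finger_gap: 0.05
```

```bash
python3 - <<'E'
from h import *
cv2.imwrite("pics/w1.png",arm.grab_frame("wrist")[:,:,::-1])
b=st2w(S,[[-.075,0,.151]])[0];b[2]=.151+.006+.07
plan(b,Rt(S[2]),3)
c=arm.calibration("wrist");print(proj(c,st2w(S,[[-.075,-.05,.151],[-.075,.05,.151]])))
E
```

```text
[0.97, 3.4, 0.36] [-0.054, -0.0, 0.0]
[0.97, 3.37, 0.55] [-0.054, -0.0, 0.0]
[0.97, 3.34, 0.73] [-0.054, -0.0, 0.0]
[[350.16202761 135.72476003]
 [326.57157667 -34.21951987]]
```

View pics/w1.png

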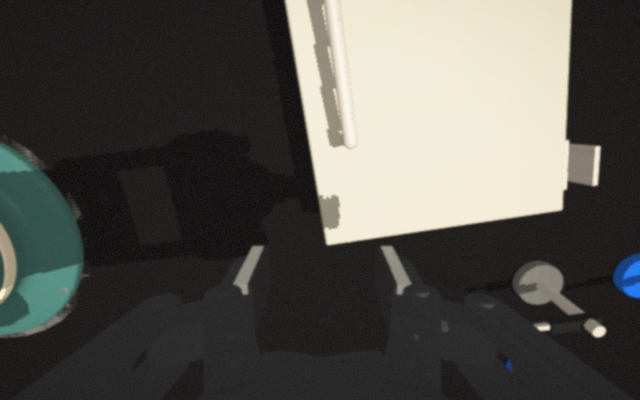

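The bar's near end shows at (350,142) against a predicted (350,136). That matches laterally, so I go on to above the bar.

Request:
{"op": "servo_tool", "data": {
  "plan": [
    [[1,3.4,0.3,-0.054,0,0,5],[1,3.4,0.5,-0.054,0,0,5],[0.9,3.3,0.7,-0.054,0,0,5],[0,0,0,0,0,0,5],[0,0,0,0,0,0,5]]
  ]
}}

```text
clock: 2.58
position: [0.4749, 0.0738, 0.2274]
tool_rot: [0.026, 0.707, -0.026, 0.707]
ft_force: [0.3, -0.2, -0.8]
finger_gap: 0.05
```

```bash
python3 - <<'E'
from h import *
c=arm.calibration("wrist")
cv2.imwrite("pics/w2.png",arm.grab_frame("wrist")[:,:,::-1])
b=st2w(S,[[-.075,0,.151]])[0];b[2]=.157
plan(b,Rt(S[2]),2)
print(proj(c,st2w(S,[[-.075,-.05,.151],[-.075,.05,.151],[-.105,-.138,.116],[.095,-.138,.116]])))
c0=C["scene"]
E
```

```text
[3.53, 0.12, 0.05] [-0.003, 0.0, 0.0]
[3.53, 0.12, 0.05] [-0.003, 0.0, 0.0]
[[324.36261564 289.96244853]
 [323.5867111  139.95321264]
 [289.49049628 359.4622661 ]
 [523.22528596 358.10255731]]
```

View pics/w2.png

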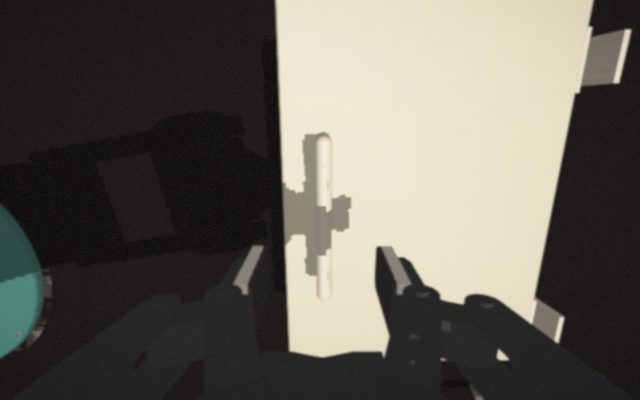

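The bar is at column 324, rows 133–299, centred between the fingers. I descend and close gently.

Request:
{"op": "servo_tool", "data": {
  "plan": [
    [[3,0.1,0.05,0,0,0,5],[3,0,0.05,0,0,0,5],[1,0,0,0,0,0,5],[0,0,0,0,0,0,1.5],[0,0,0,0,0,0,0]]
  ],
  "force": 25
}}

```text
clock: 3.25
position: [0.4766, 0.0756, 0.1587]
tool_rot: [0.025, 0.706, -0.025, 0.707]
ft_force: [-0.3, 0.4, 1.2]
finger_gap: 0.0144
```

Request:
{"op": "servo_tool", "data": {
  "plan": [
    [[0,0,0,0,0,0,0],[0,0,0,0,0,0,0],[0,0,0,0,0,0,0]]
  ]
}}

```text
clock: 3.62
position: [0.4761, 0.0757, 0.1587]
tool_rot: [0.025, 0.706, -0.025, 0.707]
ft_force: [-6.7, -2.2, 5.4]
finger_gap: 0.0087
```

```bash
python3 - <<'E'
from h import *
cv2.imwrite("pics/w3.png",arm.grab_frame("wrist")[:,:,::-1])
o=arm.get_obs();print(o["position"],o["ft_force"],o["finger_gap"])
# path of TCP in tool frame: theta, tilt
a=.175
g0=Ro.from_quat(o["tool_rot"])
d0=o["position"]+g0.apply([.006,0,0])
yaw=S[2]
def bar(th): return np.array([[.095-.17*np.cos(th)+.041*np.sin(th),0,.110+.17*np.sin(th)+.041*np.cos(th)]])
b0=st2w(S,bar(0))[0];off=d0-b0;print("off",off)
prevR=g0;prevp=o["position"]
for k in range(1,29):
    th=1.68*k/28; tilt=.35*min(1,k/28)
    R=Ro.from_rotvec(tilt*np.array([-np.sin(yaw),np.cos(yaw),0]))*g0
    p=st2w(S,bar(th))[0]+off-R.apply([.006,0,0])
    print(k,round(th,2),(prevR.inv().apply(p-prevp)*100).round(2).tolist(),(prevR.inv()*R).as_rotvec().round(4).tolist(),p.round(3))
    prevR,prevp=R,p
E
```

```text
[0.47609513 0.07575223 0.15866988] [-7.23249474 -1.9562153   5.67139556] 0.009368363823936635
off [ 4.04553556e-07 -2.41051673e-04  1.66988204e-03]
1 0.06 [-1.01, 0.0, 0.28] [-0.0, 0.0125, -0.0001] [0.479 0.076 0.169]
2 0.12 [-1.0, 0.0, 0.33] [-0.0, 0.0125, -0.0001] [0.482 0.075 0.179]
3 0.18 [-0.98, 0.0, 0.38] [-0.0, 0.0125, -0.0001] [0.486 0.075 0.188]
4 0.24 [-0.96, 0.0, 0.43] [-0.0, 0.0125, -0.0001] [0.491 0.075 0.198]
5 0.3 [-0.94, 0.0, 0.47] [-0.0, 0.0125, -0.0001] [0.496 0.074 0.207]
6 0.36 [-0.92, 0.0, 0.51] [-0.0, 0.0125, -0.0001] [0.502 0.074 0.216]
7 0.42 [-0.89, 0.0, 0.56] [-0.0, 0.0125, -0.0001] [0.508 0.074 0.224]
8 0.48 [-0.87, 0.0, 0.6] [-0.0, 0.0125, -0.0001] [0.515 0.073 0.233]
9 0.54 [-0.84, 0.0, 0.64] [-0.0, 0.0125, -0.0001] [0.522 0.073 0.24 ]
10 0.6 [-0.81, 0.0, 0.68] [-0.0, 0.0125, -0.0001] [0.53  0.072 0.247]
11 0.66 [-0.77, 0.0, 0.72] [-0.0, 0.0125, -0.0001] [0.538 0.072 0.254]
12 0.72 [-0.74, 0.0, 0.75] [-0.0, 0.0125, -0.0001] [0.546 0.071 0.261]
13 0.78 [-0.7, 0.0, 0.79] [-0.0, 0.0125, -0.0001] [0.555 0.07  0.266]
14 0.84 [-0.66, 0.0, 0.82] [-0.0, 0.0125, -
[... 317 characters left out ...]
 [-0.45, 0.0, 0.95] [-0.0, 0.0125, -0.0001] [0.613 0.067 0.289]
20 1.2 [-0.41, 0.0, 0.97] [-0.0, 0.0125, -0.0001] [0.624 0.066 0.291]
21 1.26 [-0.36, 0.0, 0.99] [-0.0, 0.0125, -0.0001] [0.634 0.065 0.292]
22 1.32 [-0.32, 0.0, 1.01] [-0.0, 0.0125, -0.0001] [0.645 0.064 0.292]
23 1.38 [-0.27, 0.0, 1.02] [-0.0, 0.0125, -0.0001] [0.655 0.064 0.292]
24 1.44 [-0.22, 0.0, 1.03] [-0.0, 0.0125, -0.0001] [0.666 0.063 0.291]
25 1.5 [-0.17, 0.0, 1.04] [-0.0, 0.0125, -0.0001] [0.676 0.062 0.29 ]
26 1.56 [-0.12, 0.0, 1.05] [-0.0, 0.0125, -0.0001] [0.687 0.062 0.288]
27 1.62 [-0.07, 0.0, 1.05] [-0.0, 0.0125, -0.0001] [0.697 0.061 0.285]
28 1.68 [-0.02, 0.0, 1.06] [-0.0, 0.0125, -0.0001] [0.707 0.06  0.282]
```

View pics/w3.png

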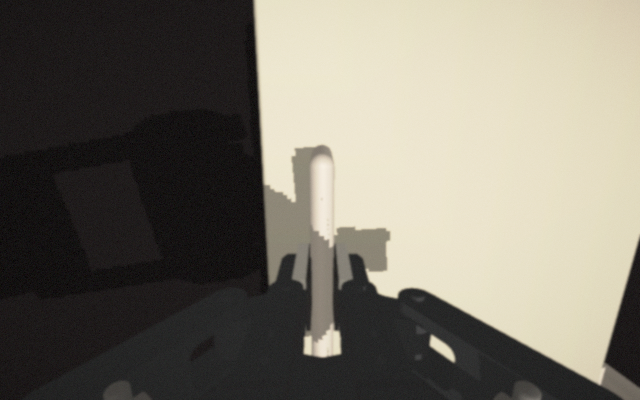

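The bar is held between the pads (gap 9 mm). I lift along the arc.

Request:
{"op": "servo_tool", "data": {
  "plan": [
    [[-1.0,0,0.28,0,0.0125,0,0],[-1.0,0,0.33,0,0.0125,0,0],[-0.98,0,0.38,0,0.0125,0,0],[-0.96,0,0.43,0,0.0125,0,0],[-0.94,0,0.47,0,0.0125,0,0]]
  ]
}}

```text
clock: 4.3
position: [0.4957, 0.0744, 0.2069]
tool_rot: [0.026, 0.729, -0.024, 0.683]
ft_force: [-12.0, -0.5, 4.1]
finger_gap: 0.009
```

Request:
{"op": "servo_tool", "data": {
  "plan": [
    [[-0.92,0,0.51,0,0.0125,0,0],[-0.89,0,0.56,0,0.0125,0,0],[-0.87,0,0.6,0,0.0125,0,0],[-0.84,0,0.64,0,0.0125,0,0],[-0.81,0,0.68,0,0.0125,0,0]]
  ]
}}

```text
clock: 4.92
position: [0.5292, 0.0721, 0.2486]
tool_rot: [0.027, 0.75, -0.023, 0.661]
ft_force: [-16.7, -0.1, 13.6]
finger_gap: 0.0088
```

```bash
python3 - <<'E'
from h import *
o=arm.get_obs();print(o["clock"],o["position"],o["ft_force"],o["ft_torque"],o["finger_gap"])
cv2.imwrite("pics/s1.png",np.vstack([arm.grab_frame("side")[130:330,200:500,::-1],arm.grab_frame("scene")[130:330,200:500,::-1]]))
E
```

```text
4.925 [0.52923462 0.07212368 0.24858355] [-16.74302893  -0.08463438  13.62009913] [0.01695199 2.87888388 0.05701928] 0.008828688105028805
```

View pics/s1.png

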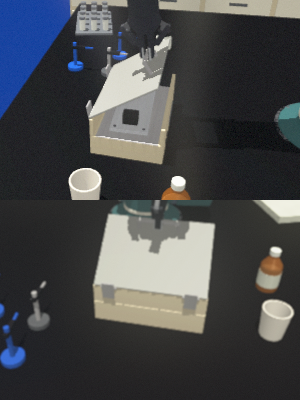

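The lid follows the arc. The force points outward from the hinge, so I add a small outward correction while going on.

Request:
{"op": "servo_tool", "data": {
  "plan": [
    [[-0.87,0,0.66,0,0.0125,0,0],[-0.8,0,0.7,0,0.0125,0,0],[-0.74,0,0.75,0,0.0125,0,0],[-0.66,0,0.82,0,0.0125,0,0],[-0.63,0,0.85,0,0.0125,0,0]]
  ]
}}

```text
clock: 5.65
position: [0.5728, 0.0691, 0.2785]
tool_rot: [0.027, 0.77, -0.022, 0.637]
ft_force: [-7.7, 1.5, 10.4]
finger_gap: 0.0086
```

Request:
{"op": "servo_tool", "data": {
  "plan": [
    [[-0.58,0,0.88,0,0.0125,0,0],[-0.54,0,0.91,0,0.0125,0,0],[-0.5,0,0.93,0,0.0125,0,0]]
  ]
}}

```text
clock: 6.02
position: [0.6028, 0.067, 0.2888]
tool_rot: [0.028, 0.781, -0.022, 0.623]
ft_force: [-4.0, 2.1, 7.0]
finger_gap: 0.0088
```

```bash
python3 - <<'E'
from h import *
o=arm.get_obs();print(o["clock"],o["position"],o["ft_force"],o["ft_torque"],o["finger_gap"],o["joint_pos"])
cv2.imwrite("pics/s2.png",np.vstack([arm.grab_frame("side")[130:330,200:500,::-1],arm.grab_frame("scene")[130:330,200:500,::-1]]))
E
```

```text
6.025 [0.60281649 0.06700156 0.28878522] [-4.04134802  2.09944254  6.99936323] [ 0.35936364  0.85369034 -0.02919023] 0.008822586464606747 [0.05605566 0.08793483 1.43028506 0.02992877 1.84607296 0.13168731]
```

View pics/s2.png

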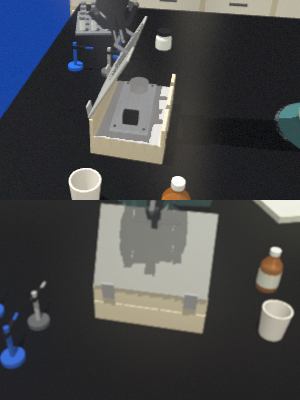

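Request:
{"op": "servo_tool", "data": {
  "plan": [
    [[-0.45,0,0.95,0,0.0125,0,0],[-0.41,0,0.97,0,0.0125,0,0],[-0.36,0,0.99,0,0.0125,0,0],[-0.32,0,1.01,0,0.0125,0,0],[-0.27,0,1.02,0,0.0125,0,0]]
  ]
}}

```text
clock: 6.75
position: [0.6551, 0.0634, 0.2934]
tool_rot: [0.029, 0.801, -0.021, 0.598]
ft_force: [-0.4, 4.6, 6.2]
finger_gap: 0.0086
```

Request:
{"op": "servo_tool", "data": {
  "plan": [
    [[-0.22,0,1.03,0,0.0125,0,0],[-0.17,0,1.04,0,0.0125,0,0],[-0.12,0,1.05,0,0.0125,0,0],[-0.07,0,1.05,0,0.0125,0,0],[-0.02,0,1.06,0,0.0125,0,0]]
  ]
}}

```text
clock: 7.38
position: [0.7065, 0.0599, 0.2823]
tool_rot: [0.029, 0.819, -0.02, 0.573]
ft_force: [0.1, 5.7, 4.6]
finger_gap: 0.009
```

```bash
python3 - <<'E'
from h import *
o=arm.get_obs();print(o["clock"],o["position"],o["ft_force"],o["ft_torque"],o["finger_gap"],o["joint_pos"])
cv2.imwrite("pics/s3.png",cv2.resize(np.hstack([arm.grab_frame("side")[100:330,230:430,::-1],arm.grab_frame("scene")[100:330,250:450,::-1]]),None,fx=2,fy=2))
E
```

```text
7.375 [0.70653864 0.05987654 0.28232698] [0.0685854  5.73018443 4.61222436] [ 0.84877848  0.18197058 -0.26240074] 0.009019648490056187 [0.03481325 0.38737739 1.10452809 0.04046711 1.99754639 0.11547565]
```

View pics/s3.png

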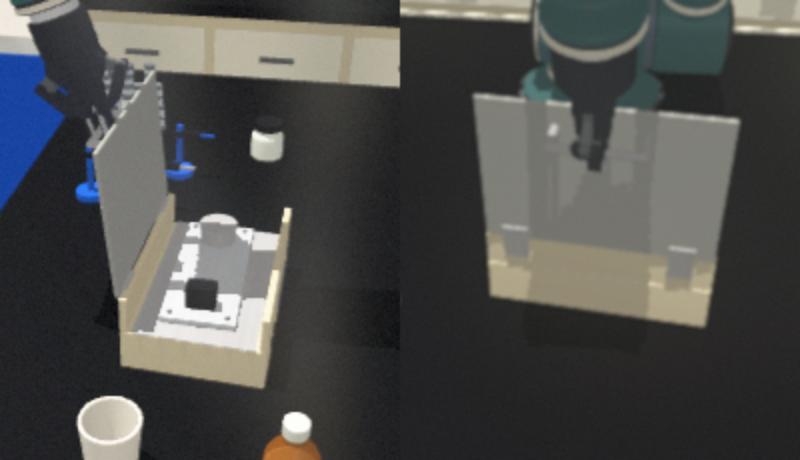

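The lid is past upright, near 1.68 rad. One more step to the stop, then I release slightly and retract along the tool axis.

Request:
{"op": "servo_tool", "data": {
  "plan": [
    [[0.03,0,1.0,0,0.0125,0,0],[0,0,0,0,0,0,2.5],[0,0,0,0,0,0,2.8],[-2,0,0,0,0,0,2.8],[-3,0,0,0,0,0,2.8]]
  ]
}}

```text
clock: 8.1
position: [0.7324, 0.0574, 0.3255]
tool_rot: [0.029, 0.823, -0.02, 0.567]
ft_force: [0.2, -0.1, 0.4]
finger_gap: 0.028
```

Request:
{"op": "servo_tool", "data": {
  "plan": [
    [[-4,0,0,0,0,0,2.8],[-4,0,0,0,0,0,4],[-4,0,0,0,0,0,6],[0,0,0,0,0,0,6]]
  ]
}}

```text
clock: 8.6
position: [0.7755, 0.0543, 0.4405]
tool_rot: [0.029, 0.821, -0.02, 0.57]
ft_force: [-0.4, -0.1, -1.1]
finger_gap: 0.0599
```

```bash
python3 - <<'E'
from h import *
o=arm.get_obs();print(o["clock"],o["position"],o["ft_force"],o["finger_gap"])
s=arm.grab_frame("side");cv2.imwrite("pics/side4.png",s[:,:,::-1])
c=arm.grab_frame("scene");cv2.imwrite("pics/scene4.png",c[:,:,::-1])
cv2.imwrite("pics/s4.png",cv2.resize(np.hstack([s[100:330,230:430,::-1],c[100:330,250:450,::-1]]),None,fx=2,fy=2))
cv2.imwrite("pics/c4.png",cv2.resize(s[190:300,270:390,::-1],None,fx=6,fy=5,interpolation=cv2.INTER_CUBIC))
def lid(th,u,n):return [.095-u*np.cos(th)+n*np.sin(th),None,.110+u*np.sin(th)+n*np.cos(th)]
for th in(1.5,1.75):
  P=[]
  for y in(-.138,.138):
    a=lid(th,.2,.006);P.append([a[0],y,a[2]])
  print(th,(proj(C["side"],st2w(S,P))-[230,100])*2,(proj(C["scene"],st2w(S,P))-[250,100])*2+[400,0])
E
```

```text
8.6 [0.77546944 0.05427221 0.44051069] [-0.4071945  -0.08226282 -1.09326363] 0.05993859858547645
1.5 [[173.67456247  70.83667677]
 [119.84382135 155.37050537]] [[482.23950351  77.256042  ]
 [740.36512298 101.12557979]]
1.75 [[139.71517069  70.53698203]
 [ 77.45457582 153.94480376]] [[469.36305127 101.08397463]
 [740.06048738 127.82414987]]
```

View pics/s4.png

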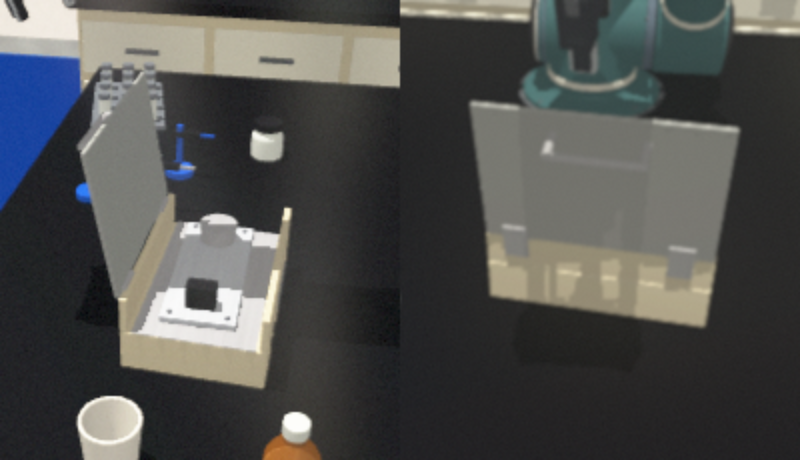

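View pics/c4.png

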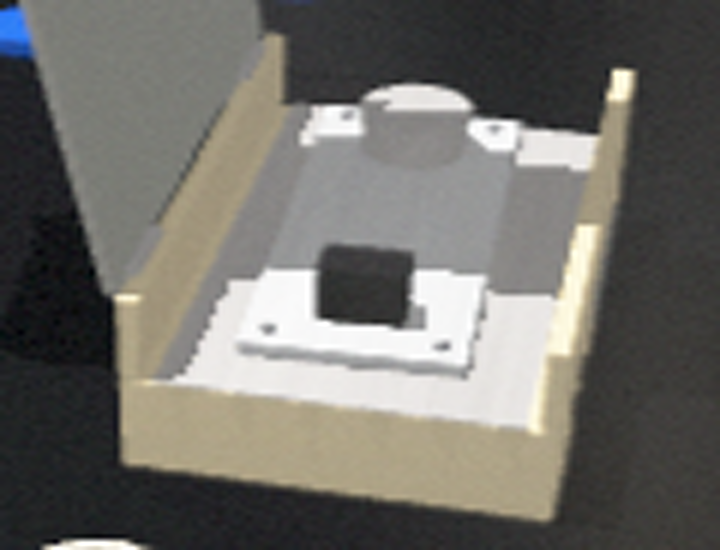

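The lid rests on its stop: its top edge matches the 1.75 rad prediction in both views. I fit the plate from the side view.

```bash
python3 - <<'E'
from h import *
B=(np.array([(238,344),(470,366),(520,121),(305,103)])+.5)/[6,5]-.5+[270,190]
X=np.array([(.05,.12,.07),(-.05,.12,.07),(-.05,-.12,.07),(.05,-.12,.07)])
def P(p):return st2w(S,st2w(p,X))
g=lambda p:(proj(C["side"],P(p))-B).ravel()
r=least_squares(g,[0,0,0]);print(r.x,r.fun.round(1))
blk=st2w(S,st2w(r.x,[[0,.085,.104]]))[0];print("block",blk,"plate yaw world",S[2]+r.x[2])
print("pred crop",(proj(C["side"],blk)-[270,190])*[6,5])
t=np.r_[blk[:2],.30]
plan(t,Rt(S[2]+r.x[2]),8)
E
```

```text
[ 0.00622971 -0.01026079  0.06606908] [-0.   0.1  0.  -0.2 -1.8 -0.2  1.9  0.5]
block [0.55652898 0.14532578 0.104     ] plate yaw world -0.0008109158012179485
pred crop [[363.08709393 259.0271677 ]]
[2.6, 0.94, -2.02] [-0.009, -0.045, -0.002]
[2.5, 0.96, -2.12] [-0.009, -0.045, -0.002]
[2.4, 0.98, -2.23] [-0.009, -0.045, -0.002]
[2.3, 1.01, -2.32] [-0.009, -0.045, -0.002]
[2.19, 1.03, -2.42] [-0.009, -0.045, -0.002]
[2.08, 1.06, -2.5] [-0.009, -0.045, -0.002]
[1.96, 1.08, -2.59] [-0.009, -0.045, -0.002]
[1.84, 1.11, -2.66] [-0.009, -0.045, -0.002]
```

Request:
{"op": "servo_tool", "data": {
  "plan": [
    [[0.9,1,-2.8,0,-0.045,0,6],[0.8,1,-2.8,0,-0.045,0,6],[0.7,1,-2.8,0,-0.045,0,6],[0.6,1,-2.8,-0.02,-0.045,0,6],[0.5,1,-2.8,-0.02,-0.045,0,6]]
  ]
}}

```text
clock: 9.32
position: [0.6326, 0.1143, 0.4404]
tool_rot: [0.014, 0.754, -0.008, 0.657]
ft_force: [0.4, 0.2, 1.0]
finger_gap: 0.0603
```

Request:
{"op": "servo_tool", "data": {
  "plan": [
    [[2.5,1,-2.5,-0.015,-0.045,0,6],[3,1,-2.5,-0.015,-0.045,0,7],[3,1,-2.5,-0.015,-0.045,0,7],[0,0,0,0,0,0,7]]
  ]
}}

```text
clock: 9.82
position: [0.5497, 0.1465, 0.3611]
tool_rot: [-0.002, 0.709, 0.009, 0.705]
ft_force: [0.2, -0.8, 0.7]
finger_gap: 0.0701
```

```bash
python3 - <<'E'
from h import *
o=arm.get_obs();print(o["clock"],o["position"],o["ft_force"],o["finger_gap"])
c=arm.calibration("wrist");cv2.imwrite("pics/w5.png",arm.grab_frame("wrist")[:,:,::-1]);np.savez("w5.npz",**c)
Pp=[0.0062,-.0103,.066]
print(proj(c,st2w(S,st2w(Pp,[[-.02,.073,.104],[.02,.073,.104],[.02,.097,.104],[-.02,.097,.104],[-.05,.12,.07],[.05,.12,.07]]))))
plan(np.r_[.5565,.1453,.3],Rt(S[2]+.066),2)
E
```

```text
9.825 [0.54970151 0.146479   0.36111125] [ 0.19781652 -0.81820768  0.6764297 ] 0.07014512205392034
[[312.00500161 184.59474006]
 [345.71241831 185.11102595]
 [346.41817123 164.97852663]
 [312.13739503 164.4549806 ]
 [289.16919403 141.64887969]
 [369.21539601 142.86740684]]
[3.15, -0.08, 0.28] [0.007, -0.002, -0.005]
[3.15, -0.06, 0.28] [0.007, -0.002, -0.005]
```

View pics/w5.png

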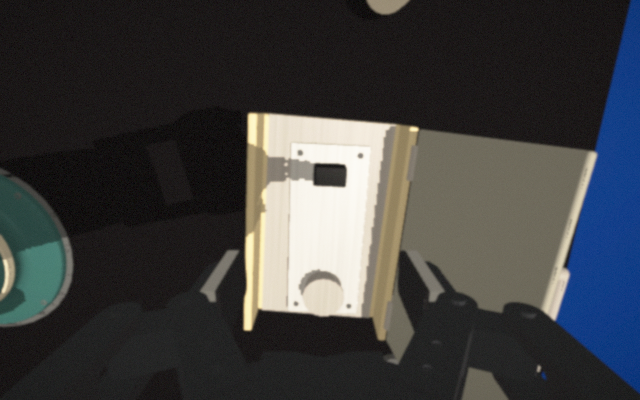

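```bash
python3 - <<'E'
import cv2
a=cv2.imread("pics/w5.png")[105:345,235:425]
cv2.imwrite("pics/c5.png",cv2.resize(a,None,fx=4,fy=2.5,interpolation=cv2.INTER_CUBIC))
E
```

```text
(no output)
```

View pics/c5.png

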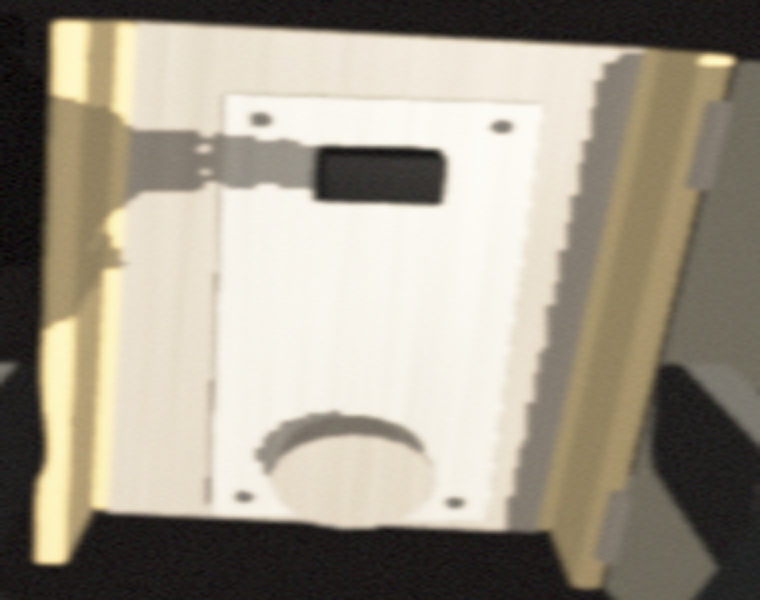

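```bash
python3 - <<'E'
from h import *
c=dict(np.load("w5.npz"))
f=lambda l:(np.array(l,float)+.5)/[4,2.5]-.5+[235,105]
D=f([(133,22),(646,48),(97,511),(547,529)]);XD=np.array([(-.085,.14,.06),(.085,.14,.06),(-.085,-.14,.06),(.085,-.14,.06)])
print("deck res",(proj(c,st2w(S,XD))-D).round(1).tolist())
r0=least_squares(lambda p:(proj(c,st2w(p,XD))-D).ravel(),S);print("station by wrist",r0.x,r0.fun.round(1))
B=f([(226,95),(542,104),(213,512),(499,524),(320,202),(443,205),(443,152),(318,150)])
X=np.array([(-.05,.12,.07),(.05,.12,.07),(-.05,-.12,.07),(.05,-.12,.07),(-.02,.073,.104),(.02,.073,.104),(.02,.097,.104),(-.02,.097,.104)])
r=least_squares(lambda p:(proj(c,st2w(p,X))-B).ravel(),[.55,.06,0],loss='soft_l1')
print("plate world",r.x,(proj(c,st2w(r.x,X))-B).round(1).tolist())
b=st2w(r.x,[[0,.085,.1]])[0];print(b)
for Q in(S,r0.x):
  d=r.x[:2]-Q[:2];cc,s=np.cos(Q[2]),np.sin(Q[2]);print("in st",cc*d[0]+s*d[1],-s*d[0]+cc*d[1],r.x[2]-Q[2])
E
```

```text
deck res [[-3.1, -2.1], [3.7, -1.2], [-0.4, -1.7], [1.2, -0.5]]
station by wrist [ 0.5505322   0.06882187 -0.06631065] [-3.4 -0.3  3.2  0.5 -0.6 -0.4  0.9  0.7]
plate world [ 0.55552521  0.05869886 -0.02466917] [[-0.4, -0.7], [0.5, -1.1], [0.8, 0.5], [-1.8, -1.8], [-1.9, 0.0], [1.0, 0.1], [2.2, 1.3], [-0.8, 0.7]]
[0.55762187 0.143673   0.1       ]
in st 0.005405684212128462 -0.011946583024651168 0.04221082528168944
in st 0.0056528023137233634 -0.009769912328797068 0.04164147349255633
```

The wrist view shows the plate clearly, with the block top at about (314–346,165–187). Plate yaw is about −0.02 rad in world and the station's is −0.067. I go above the block, then down.

```bash
python3 - <<'E'
from h import *
plan(np.r_[.5574,.1440,.16],Rt(-.025),5)
E
```

```text
[4.06, -0.09, 0.14] [0.008, -0.001, -0.002]
[4.06, -0.08, 0.14] [0.008, -0.001, -0.002]
[4.06, -0.07, 0.14] [0.008, -0.001, -0.002]
[4.06, -0.06, 0.13] [0.008, -0.001, -0.002]
[4.06, -0.05, 0.13] [0.008, -0.001, -0.002]
```

Request:
{"op": "servo_tool", "data": {
  "plan": [
    [[4,-0.1,0.15,0.008,-0.001,-0.002,7],[4,-0.1,0.15,0.008,-0.001,-0.002,7],[4,-0.1,0.14,0.008,-0.001,-0.002,7],[4,0,0.14,0.008,-0.001,-0.002,7],[4,0,0.14,0.008,-0.001,-0.002,7]]
  ]
}}

```text
clock: 10.5
position: [0.5605, 0.1441, 0.1633]
tool_rot: [0.01, 0.706, -0.01, 0.708]
ft_force: [0.2, 0.3, 0.4]
finger_gap: 0.0702
```

```bash
python3 - <<'E'
from h import *
o=arm.get_obs();print(o["clock"],o["position"],o["ft_force"],o["finger_gap"])
c=arm.calibration("wrist");a=arm.grab_frame("wrist")[:,:,::-1];cv2.imwrite("pics/w6.png",a)
p=[0.5555,.0587,-.0247]
print(proj(c,st2w(p,[[-.02,.073,.104],[.02,.073,.104],[.02,.097,.104],[-.02,.097,.104]])))
plan(np.r_[.5574,.1440,.097],Rt(-.025),2)
E
```

```text
10.5 [0.56051601 0.14407304 0.16333561] [0.19507787 0.31819783 0.4189466 ] 0.07020844868822726
[[283.87281059 253.05189516]
 [351.03923785 252.71019004]
 [351.91286948 214.36422468]
 [282.35047496 214.70030653]]
[3.03, 0.02, -0.06] [-0.002, -0.002, 0.001]
[3.03, 0.02, -0.07] [-0.002, -0.002, 0.001]
```

View pics/w6.png

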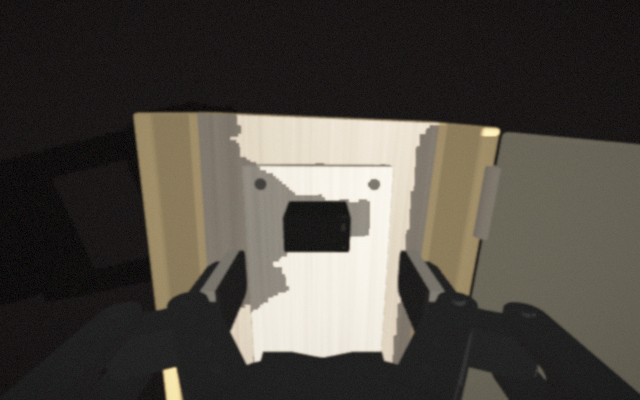

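The block is at cols 284–350 with its front edge at row 252, square to the tool and as predicted. I descend.

Request:
{"op": "servo_tool", "data": {
  "plan": [
    [[3,0,-0.1,0,0,0,7],[2.2,0,-0.05,0,0,0,7],[0.8,0,0,0,0,0,7],[0,0,0,0,0,0,7]]
  ]
}}

```text
clock: 11.05
position: [0.5589, 0.1444, 0.1048]
tool_rot: [0.01, 0.706, -0.009, 0.708]
ft_force: [0.9, -0.3, 0.4]
finger_gap: 0.0699
```

Request:
{"op": "servo_tool", "data": {
  "plan": [
    [[0,0,0,0,0,0,4],[0,0,0,0,0,0,3],[0,0,0,0,0,0,3],[0,0,0,0,0,0,3]]
  ],
  "force": 30
}}

```text
clock: 11.55
position: [0.5589, 0.1446, 0.1055]
tool_rot: [0.01, 0.706, -0.009, 0.709]
ft_force: [-2.1, -0.5, 5.6]
finger_gap: 0.0396
```

```bash
python3 - <<'E'
from h import *
o=arm.get_obs();print(o["clock"],o["position"],o["ft_force"],o["ft_torque"],o["finger_gap"])
s=arm.grab_frame("side")[:,:,::-1];cv2.imwrite("pics/c7.png",cv2.resize(s[170:310,265:405],None,fx=4,fy=4,interpolation=cv2.INTER_CUBIC))
E
```

```text
11.55 [0.55886954 0.14461323 0.10549288] [-2.10487697 -0.54615958  5.61804706] [-0.06366347  0.33726279 -0.31132488] 0.03960708567897354
```

View pics/c7.png

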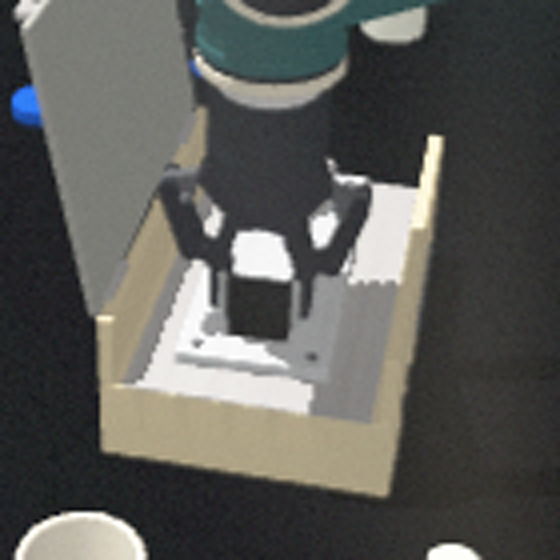

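The block is gripped (gap 39.6 mm). I firm up the grip and compute the slide.

Request:
{"op": "servo_tool", "data": {
  "plan": [
    [[0,0,0,0,0,0,3],[0,0,0,0,0,0,3]]
  ],
  "force": 80
}}

```text
clock: 11.85
position: [0.559, 0.1447, 0.1057]
tool_rot: [0.01, 0.705, -0.009, 0.709]
ft_force: [-2.5, -0.2, 7.4]
finger_gap: 0.0385
```

```bash
python3 - <<'E'
from h import *
o=arm.get_obs();print(o["clock"],o["position"],o["ft_force"],o["ft_torque"],o["finger_gap"])
R=Ro.from_quat(o["tool_rot"]).as_matrix();print(R.round(4),"yaw",np.arctan2(R[1,2],R[0,2]))
d=st2w(S,[[0,-.1,0]])[0]-np.r_[S[:2],0]
plan(o["position"]+d,Rt(S[2]),8)
E
```

```text
11.85 [0.5589569  0.14465107 0.10572497] [-2.4608502  -0.23726208  7.4408315 ] [-0.05820889  0.47206217 -0.17599798] 0.03845445192788228
[[ 4.500e-03  2.700e-02  9.996e-01]
 [ 8.000e-04  9.996e-01 -2.700e-02]
 [-1.000e+00  9.000e-04  4.500e-03]] yaw -0.027004028679723277
[-0.0, -1.25, -0.05] [0.005, 0.001, -0.0]
[-0.0, -1.25, -0.04] [0.005, 0.001, -0.0]
[-0.0, -1.25, -0.04] [0.005, 0.001, -0.0]
[-0.0, -1.25, -0.03] [0.005, 0.001, -0.0]
[-0.0, -1.25, -0.02] [0.005, 0.001, -0.0]
[-0.0, -1.25, -0.02] [0.005, 0.001, -0.0]
[-0.0, -1.25, -0.01] [0.005, 0.001, -0.0]
[-0.0, -1.25, -0.01] [0.005, 0.001, -0.0]
```

Request:
{"op": "servo_tool", "data": {
  "plan": [
    [[0,-1,-0.03,0.005,0,0,3],[0,-1,-0.03,0.005,0,0,3],[0,-1,-0.03,0.005,0,0,3],[0,-1,-0.03,0.005,0,0,3],[0,0,0,0,0,0,3]]
  ]
}}

```text
clock: 12.48
position: [0.5565, 0.1042, 0.1057]
tool_rot: [0.017, 0.705, -0.017, 0.709]
ft_force: [-0.9, -3.4, 7.6]
finger_gap: 0.0384
```

```bash
python3 - <<'E'
from h import *
o=arm.get_obs();print(o["clock"],o["position"],o["ft_force"],o["ft_torque"],o["finger_gap"])
R=Ro.from_quat(o["tool_rot"]).as_matrix();print("yaw",np.arctan2(R[1,2],R[0,2]),R[2].round(4))
s=arm.grab_frame("side")[:,:,::-1];cv2.imwrite("pics/c8.png",cv2.resize(s[150:310,265:425],None,fx=4,fy=3.5,interpolation=cv2.INTER_CUBIC))
E
```

```text
12.475 [0.55646807 0.10419584 0.10571861] [-0.85427948 -3.43396557  7.56027361] [-0.48421271  0.4081206  -0.10224578] 0.038393573218309364
yaw -0.04736031888210991 [-1.0e+00  7.0e-04  4.8e-03]
```

View pics/c8.png

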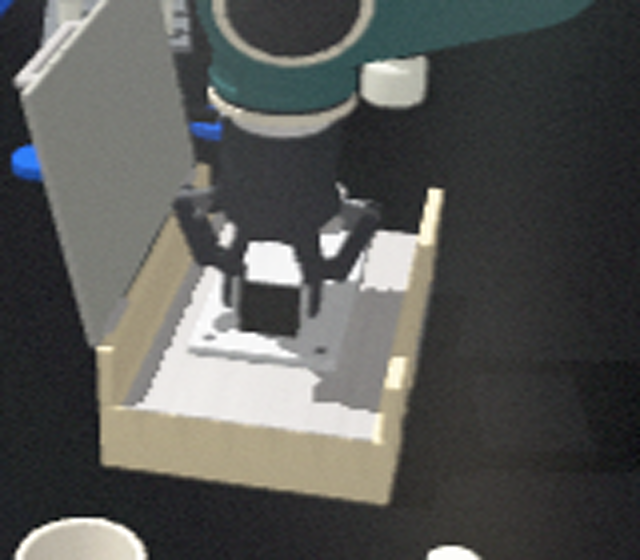

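Request:
{"op": "servo_tool", "data": {
  "plan": [
    [[0,-1,-0.02,0.005,0,0,3],[0,-1,-0.02,0.005,0,0,3],[0,-1,-0.01,0.005,0,0,3],[0,-1,0,0.005,0,0,3],[0,-1,0,0,0,0,3]]
  ]
}}

```text
clock: 13.15
position: [0.5532, 0.0552, 0.1057]
tool_rot: [0.024, 0.705, -0.023, 0.708]
ft_force: [0.3, 8.4, 6.4]
finger_gap: 0.0388
```

Request:
{"op": "servo_tool", "data": {
  "plan": [
    [[0,-1,0,0,0,0,3],[0,-1,0,0,0,0,3],[0,-1,0,0,0,0,3],[0,0,0,0,0,0,3]]
  ]
}}

```text
clock: 13.65
position: [0.5512, 0.0244, 0.1057]
tool_rot: [0.024, 0.705, -0.024, 0.708]
ft_force: [-1.0, -2.8, 8.0]
finger_gap: 0.0387
```

```bash
python3 - <<'E'
from h import *
o=arm.get_obs();print(o["clock"],o["position"],o["ft_force"],o["ft_torque"],o["finger_gap"])
R=Ro.from_quat(o["tool_rot"]).as_matrix();print("yaw",np.arctan2(R[1,2],R[0,2]),R[2].round(4))
s=arm.grab_frame("side")[:,:,::-1];cv2.imwrite("pics/side9.png",s);cv2.imwrite("pics/c9.png",cv2.resize(s[150:290,265:425],None,fx=5,fy=4,interpolation=cv2.INTER_CUBIC))
s=arm.grab_frame("scene")[:,:,::-1];cv2.imwrite("pics/scene9.png",s);cv2.imwrite("pics/d9.png",cv2.resize(s[140:280,190:350],None,fx=5,fy=4,interpolation=cv2.INTER_CUBIC))
E
```

```text
13.65 [0.55115277 0.02435998 0.10571948] [-1.01410524 -2.8496219   8.00449208] [-0.35622388  0.46162809  0.01652568] 0.03868507343467215
yaw -0.06729874833203324 [-1.0e+00  6.0e-04  4.9e-03]
```

View pics/c9.png

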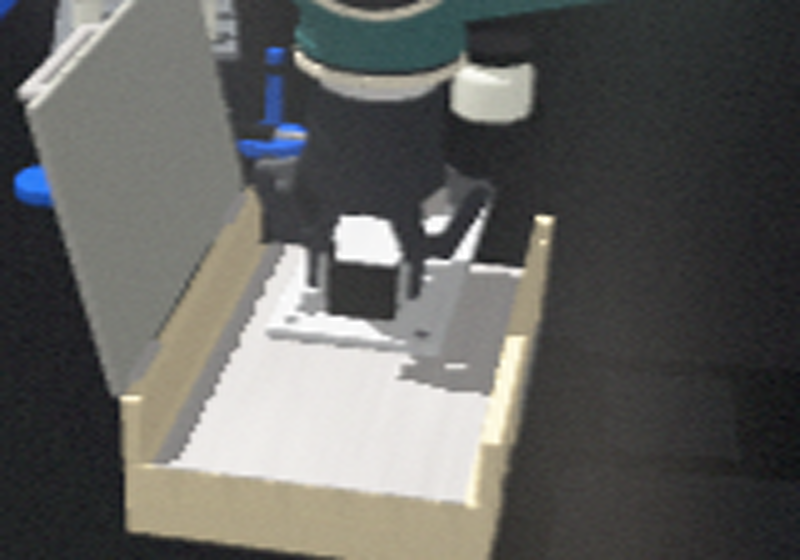

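View pics/d9.png

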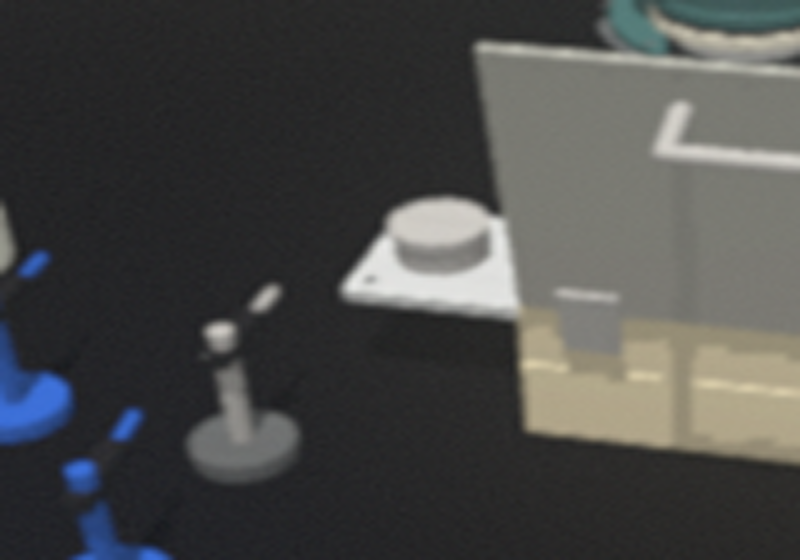

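Measuring the remaining distance in the scene view: the leading-edge corner is at crop (342,290), with the edge running to (386,230). The needle tip is at crop (281,288).

```bash
cat >> h.py <<'E'
def ray(c,px,z):
    d=c["R"].T@np.linalg.inv(c["intrinsics"])@np.r_[px,1];o=-c["R"].T@c["t"]
    return o+d*(z-o[2])/d[2]
def w2s(X,S=S):
    c,s=np.cos(S[2]),np.sin(S[2]);d=np.asarray(X)[:2]-S[:2];return np.array([c*d[0]+s*d[1],-s*d[0]+c*d[1]])
E
python3 - <<'E'
from h import *
f=lambda p:(np.array(p,float)+.5)/[5,4]-.5+[190,140]
for n,p,z in(("corner",(342,290),.07),("edge2",(386,231),.07),("tip",(281,288),.085),("tipb",(277,287),.085),("needle root",(248,309),.085),("stcorner top deck",(519,308),.06)):
    print(n,w2s(ray(C["scene"],f(p),z)).round(4))
for n,p in(("plate rear R",(268,331)),("rear L",(436,350))):
    q=(np.array(p)+.5)/[5,4]-.5+[265,150];print(n,w2s(ray(C["side"],q,.07)).round(4))
E
```

```text
corner [ 0.057  -0.2502]
edge2 [-0.0146 -0.2501]
tip [ 0.0804 -0.2738]
tipb [ 0.0798 -0.2763]
needle root [ 0.1053 -0.2819]
stcorner top deck [ 0.0438 -0.156 ]
plate rear R [ 0.0511 -0.0083]
rear L [-0.0454 -0.0074]
```

About 25 mm remains. I go 20 mm, then measure closely.

Request:
{"op": "servo_tool", "data": {
  "plan": [
    [[0,-1,0,0,0,0,3],[0,-0.7,0,0,0,0,3],[0,-0.3,0,0,0,0,3],[0,0,0,0,0,0,3],[0,0,0,0,0,0,3]]
  ]
}}

```text
clock: 14.38
position: [0.5499, 0.005, 0.1057]
tool_rot: [0.024, 0.705, -0.023, 0.709]
ft_force: [-0.2, 3.0, 8.0]
finger_gap: 0.0386
```

```bash
python3 - <<'E'
from h import *
o=arm.get_obs();print(o["clock"],o["position"],o["ft_force"],o["ft_torque"],o["finger_gap"])
s=np.mean([arm.grab_frame("scene")[:,:,::-1].astype(float) for _ in range(4)],0).astype(np.uint8);cv2.imwrite("pics/scene10.png",s);cv2.imwrite("pics/d10.png",cv2.resize(s[180:240,225:305],None,fx=10,fy=10,interpolation=cv2.INTER_CUBIC))
# predicted mark line through tip hypotheses at needle & plate heights
for y in(-.274,-.2776):
  print(y,((proj(C["scene"],st2w(S,[[.08,y,.085],[.13,y,.085],[.055,y,.07],[-.045,y,.07]]))-[225,180]+.5)*10).round(0).tolist())
E
```

```text
14.375 [0.54990905 0.00504687 0.10574221] [-0.20747403  2.964179    7.99866425] [ 0.44597801  0.32169756 -0.14234474] 0.03858487281124825
-0.274 [[213.0, 320.0], [138.0, 436.0], [254.0, 311.0], [379.0, 111.0]]
-0.2776 [[200.0, 318.0], [125.0, 435.0], [241.0, 309.0], [367.0, 110.0]]
```

View pics/d10.png

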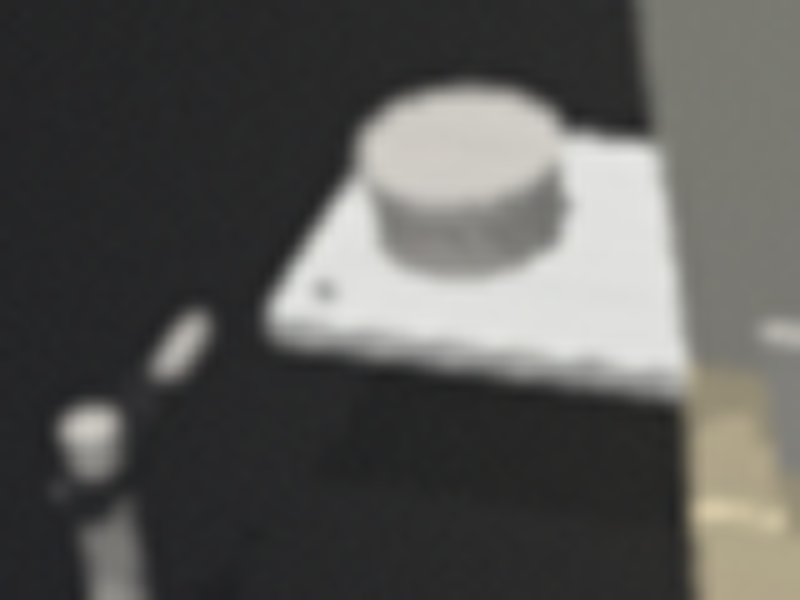

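The needle's bright end runs from (165,372) to its tip at (203,317). The plate's leading edge runs from (266,315) to (360,180). I fit both edges subpixel to check the remaining gap and the yaw.

```bash
python3 - <<'E'
from h import *
g=cv2.imread("pics/scene10.png").astype(float).mean(2)
pts=[]
for r in range(201,211):
    row=g[r,240:300];th=130
    i=np.argmax(row>th);x=240+i-1+(th-row[i-1])/(row[i]-row[i-1]);pts.append((x,r))
P=np.array([w2s(ray(C["scene"],p,.07)) for p in pts]);print(np.c_[pts,P].round(4))
k=np.polyfit(P[:,0],P[:,1],1);print("edge y at x=0.005:",np.polyval(k,.005),"slope",k[0])
# needle centroid by rows
for r in range(211,218):
    row=np.clip(g[r,235:250]-60,0,None)
    print(r,(row*np.arange(235,250)).sum()/row.sum(),row.max().round(),w2s(ray(C["scene"],((row*np.arange(235,250)).sum()/row.sum(),r),.085)).round(4))
# long edge (+x side lower): upper-face? transitions by column: bottom boundary at z=.06
q=[]
for c in range(256,292,3):
    col=g[205:225,c];th=100
    i=np.where(col>th)[0][-1];y=205+i+(col[i]-th)/(col[i]-col[i+1]);q.append(w2s(ray(C["scene"],(c,y),.06)))
q=np.array(q);k=np.polyfit(q[:,1],q[:,0],1);print("long edge bottom x",q[:,0].round(4),"slope dx/dy",k[0])
E
```

```text
[[ 2.569482e+02  2.010000e+02  8.300000e-03 -2.712000e-01]
 [ 2.563281e+02  2.020000e+02  1.330000e-02 -2.712000e-01]
 [ 2.556077e+02  2.030000e+02  1.820000e-02 -2.714000e-01]
 [ 2.550155e+02  2.040000e+02  2.310000e-02 -2.713000e-01]
 [ 2.544133e+02  2.050000e+02  2.800000e-02 -2.713000e-01]
 [ 2.536810e+02  2.060000e+02  3.290000e-02 -2.716000e-01]
 [ 2.531596e+02  2.070000e+02  3.760000e-02 -2.713000e-01]
 [ 2.525672e+02  2.080000e+02  4.230000e-02 -2.712000e-01]
 [ 2.519385e+02  2.090000e+02  4.700000e-02 -2.712000e-01]
 [ 2.515000e+02  2.100000e+02  5.160000e-02 -2.707000e-01]]
edge y at x=0.005: -0.2713786915148398 slope 0.0053874753281504695
211 244.02167182662538 47.0 [ 0.0788 -0.2794]
212 243.7035175879397 89.0 [ 0.0831 -0.2785]
213 243.27198549410696 110.0 [ 0.0875 -0.278 ]
214 242.78021978021977 114.0 [ 0.0918 -0.2776]
215 242.16117850953208 112.0 [ 0.0962 -0.2775]
216 241.69334719334717 94.0 [ 0.1005 -0.2771]
217 241.3295238095238 59.0 [ 0.1046 -0.2764]
long edge bottom x [0.0559 0.0549 0.0563 0.0551 0.056  0.0558 0.0557 0.0566 0.0556 0.056
 0.0559 0.0565] slope dx/dy 0.007542602696224304
```

The edge is at −0.2714 and square within 0.005 rad. The needle axis is at −0.2776, so 6.2 mm remains.

Request:
{"op": "servo_tool", "data": {
  "plan": [
    [[0,-0.3,0,0,0,0,3],[0,-0.2,0,0,0,0,3],[0,-0.12,0,0,0,0,3],[0,0,0,0,0,0,3],[0,0,0,0,0,0,3]]
  ]
}}

```text
clock: 15.2
position: [0.5495, -0.0008, 0.1058]
tool_rot: [0.024, 0.705, -0.023, 0.709]
ft_force: [-0.0, 5.6, 7.3]
finger_gap: 0.0385
```

```bash
cat > m.py <<'E'
from h import *
import sys
o=arm.get_obs();print(o["clock"],o["position"],o["ft_force"],o["ft_torque"],o["finger_gap"],o["joint_vel"].round(4))
s=np.mean([arm.grab_frame("scene")[:,:,::-1].astype(float) for _ in range(4)],0);n=sys.argv[1]
cv2.imwrite(f"pics/d{n}.png",cv2.resize(s[180:240,225:305].astype(np.uint8),None,fx=10,fy=10,interpolation=cv2.INTER_CUBIC))
g=s.mean(2);P=[]
for r in range(201,210):
    row=g[r,246:300];th=130
    i=np.argmax(row>th);x=246+i-1+(th-row[i-1])/(row[i]-row[i-1]);P.append(w2s(ray(C["scene"],(x,r),.07)))
P=np.array(P);k=np.polyfit(P[:,0],P[:,1],1);print("edge",P[:,1].round(4),np.polyval(k,.005),k[0])
N=[]
for r in range(212,217):
    row=np.clip(g[r,235:249]-60,0,None);N.append(w2s(ray(C["scene"],((row*np.arange(235,249)).sum()/row.sum(),r),.085))[1])
print("needle",np.round(N,4),np.mean(N))
a=arm.grab_frame("side")[:,:,::-1];cv2.imwrite(f"pics/e{n}.png",cv2.resize(a[130:290,255:415],None,fx=4,fy=3.5,interpolation=cv2.INTER_CUBIC))
E
python3 m.py 11
```

```text
15.2 [ 0.54954315 -0.00076207  0.105769  ] [-3.85273400e-03  5.59040887e+00  7.28657212e+00] [ 1.03939095  0.25098624 -0.12397857] 0.03850122565773686 [ 0.0001  0.0002  0.0014 -0.0011 -0.0022  0.0005]
edge [-0.2765 -0.2766 -0.2768 -0.2767 -0.2769 -0.2773 -0.2773 -0.2773 -0.2774] -0.27639600529706804 -0.024514725395830002
needle [-0.2785 -0.278  -0.2776 -0.2775 -0.2771] -0.27775313230534404
```

View pics/d11.png

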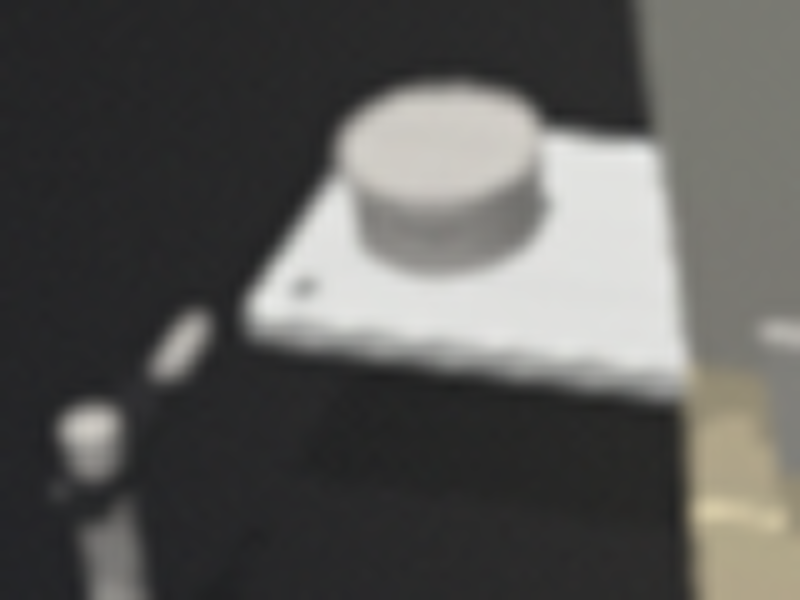

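View pics/e11.png

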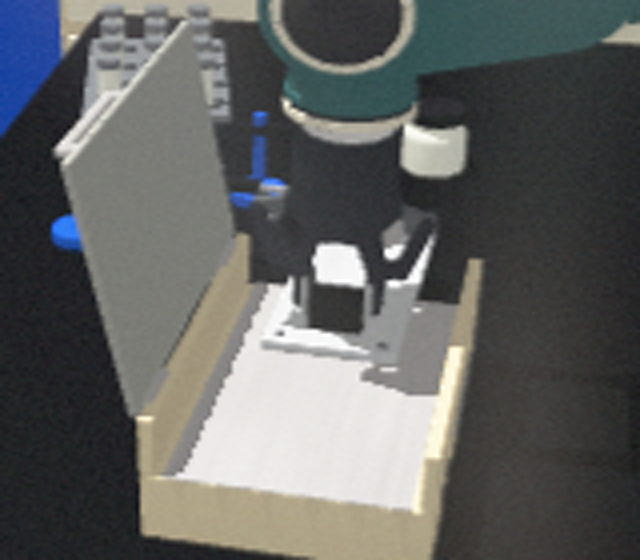

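The edge is at ≈ −0.2769 and the needle at −0.2778. One last nudge of 0.8 mm.

Request:
{"op": "servo_tool", "data": {
  "plan": [
    [[0,-0.08,0,0,0,0,3],[0,0,0,0,0,0,3],[0,0,0,0,0,0,3],[0,0,0,0,0,0,3]]
  ]
}}

```text
clock: 15.95
position: [0.5495, -0.0015, 0.1058]
tool_rot: [0.024, 0.705, -0.023, 0.709]
ft_force: [-0.4, 7.3, 7.1]
finger_gap: 0.0384
```

```bash
python3 m.py 12; python3 - <<'E'
from h import *
s=arm.grab_frame("scene")[:,:,::-1];cv2.imwrite("pics/scene12.png",s)
# level check: leading corners' lower-edge rows vs flat prediction
for y in(-.2776,-.2):print(((proj(C["scene"],st2w(S,[[.0555,y,.07],[.0555,y,.06]]))-[225,180]+.5)*10).round(0).tolist())
E
```

```text
15.95 [ 0.54948217 -0.00146429  0.10576376] [-0.35164035  7.26374884  7.11688781] [ 1.13121173  0.22202241 -0.18007271] 0.03844591731323014 [ 0.0007  0.0002  0.0006 -0.0003 -0.0005  0.0008]
edge [-0.2777 -0.2777 -0.2776 -0.2779 -0.2778 -0.2777 -0.2781 -0.2781 -0.2777] -0.27764679869782555 -0.007109105443977905
needle [-0.2785 -0.278  -0.2776 -0.2775 -0.2771] -0.27774570022375544
[[241.0, 310.0], [245.0, 340.0]]
[[516.0, 346.0], [519.0, 376.0]]
```

View pics/d12.png

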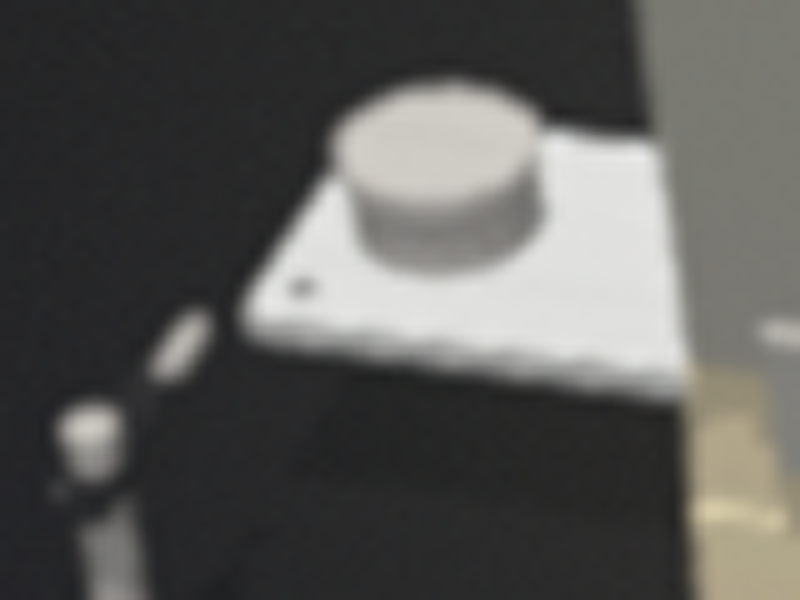

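View pics/scene12.png

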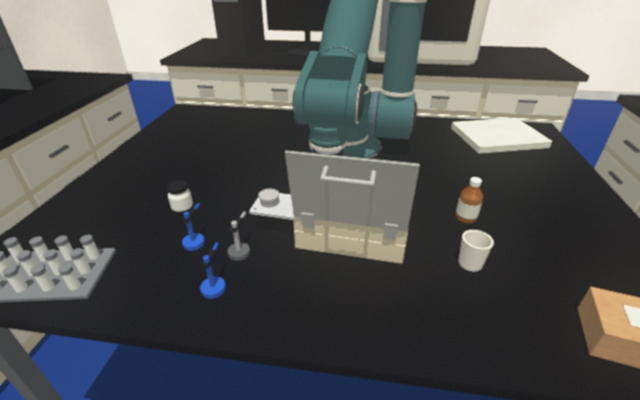

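The edge is at −0.2776 and the needle at −0.2777. The plate corner rows match the level prediction, the lid is on its stop and the bystanders are unmoved. I hand in.

```bash
python3 -c "
from station import arm
print(arm.finish_job())"
```

```text
the job is handed in; nothing more can be done
None
```

I opened the lid back onto its stop and slid the plate out by its grip block to the grey pointer's mark. I handed the job in at about 16 s, still gripping the block at 80 N; the hand-in reports no verdict.

**Last checks, in station coordinates:**
- **Mark:** The leading edge is at y = −277.6 mm and the needle axis at −277.7 mm, both read in the scene view. The edge is square to within about 0.01 rad.
- **Level:** The plate's leading corner shows within about 0.5 px of where a level plate would put it. The tool height has not changed, and the tool still presses about 7 N down.
- **Lid:** Its top edge matched the 1.75 rad prediction in both the scene and side views, and it still looks back on its stop in the last picture.
- **Bystanders:** The bottle, beaker, jar and the blue look-alike pointers stand where they did.

**Disagreements:**
- **Station y:** The wrist view placed the station about 2 mm off the scene and side fit along y. I therefore measured the edge and needle in the same camera.
- **Plate yaw:** The first estimates of the plate's turn relative to the station differed, 0.042 rad (wrist) against 0.066 rad (side). I squared the plate while sliding it, and the final edge fit confirmed it.
- **Grip height:** The grip ended a few millimetres higher on the block than planned, and held without slipping.

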